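# Shut and latch the drive box

### The arm

A 7-joint arm with a two-finger parallel gripper is mounted at the origin on the work surface. World frame = base frame: x ahead of the robot, y to its left, z up, the work surface at z = 0. Lengths are in m, angles in rad, forces in N, time in s.
With the tool pointing down it reaches from about 0.425 to 0.875 m from the base axis. Payload 8.4 kg.
Tool frame: the origin (TCP) lies at the very end of the fingers, on their centre line; the grasp point (between the pads) lies 19 mm behind it; z points along the fingers, y is the line along which they close (so a half turn about z gives the same grasp; the last joint's range is limited). The gripper opens to 87 mm and grips with 3 to 60 N. Pads are 19 mm wide; open, the fingers measure 117 mm over their backs; the gripper's body (75 mm by 190 mm) begins 51 mm behind the grasp point.
Start: joints at [-1.38, 0.333, 0.04, 1.465, -0.013, 1.343, -0.059], TCP at [0.186, 0.623, 0.223] pointing down, gripper open.
Joint ranges: [-2.58, 2.58], [-0.38, 2.09], [-1.3, 1.39], [0.25, 2.4], [-1.5, 4.64], [0.08, 2.09], [-2.65, 2.65]. Speed limits (rad/s): [2.22, 2.22, 2.79, 2.79, 3.14, 3.14, 3.14].

### API

Orientations are given as a unit quaternion [x, y, z, w].
In Python, from workcell import r gives the robot as it stands. Calls block until the motion is done:
- r.reach(position, orientation): joint-space move of the TCP to a pose.
- r.move_straight(position, ori=None, vel=0.15): straight line of the TCP; ori=None keeps the orientation; vel is the mean speed in m/s.
- r.set_joints(angles): joint-space move.
- r.gripper_to(opening, grasp_force=None): finger opening in m; grasp_force is the grip in N (None keeps the last); returns when the fingers have stopped.
- r.dwell(seconds).
- r.inverse_kinematics(position, orientation): joint angles nearest the present ones, or None.
- r.observe(): the state.
- r.read_camera(name): name is "side" or "top" or "wrist"; returns the picture (480x640x3 uint8, blue, green, red); there is no depth.
- r.camera_info(name): a dict with "vfov" (degrees; the focal length in pixels is half the picture's height over the tangent of half this angle, whatever the lens; pixels are square), "cx", "cy" (the principal point, pixels), "k1" (the pictures are not rectified: a ray, as slopes to the right and down, at radius r is drawn at 1 + k1 r^2 times it, then the intrinsics apply), "R" (3x3) and "t" (3): a world point X has camera coordinates R X + t. Camera axes: x right, y down, z forward; pixel columns grow to the right and rows downward; lengths in m; the calibration is good to about 2 mm. A picture is of the moment at which its call begins: read the wrist's pose just before it. camera_info takes no time and is no camera call; for the wrist camera it gives the pose at the moment of the call.
A pose or a line that the arm cannot do raises r.MotionError and nothing moves.
- r.finish_job(): hands the job in; it is judged then, once.
Trained networks look in the newest picture that a camera, given by its name, has taken for a name from the list of things; names that differ only in an ending like _2 or _b are one class to them, and where a whole thing is asked for, a point or a joint stands for the part that bears it (a point fixed in the world has none). Each returns a list of dicts, best first, with "score" (0 to 1); they miss things now and then, are a little off and sometimes report something else, mostly with a low value. They report only what shows in the picture. A call takes as long as a camera call.
- r.search_frame(name, camera): "point" ([x, y, z] in m, in world coordinates, good to about 4 mm: the middle of the surface that is visible of it).
The state is a dict: "t": time; "joint_pos": joint angles; "joint_velocities": joint speeds; "effort": joint torques, N m; "ee_pos": TCP position; "tcp_rot": TCP orientation; "force": force on the tool from outside, world axes, zero at the start; "torque": the same for the moment, N m; "width": finger opening in m; "finger_force": force on a finger pad.
Only numpy, scipy, OpenCV 4.12 (cv2) and the standard library are available. Lean on these libraries where they do the work, as an engineer would, in place of code of your own. Each camera call takes 0.05 s, during which the arm holds its last target. There are 200 camera calls.

### The job

The steel drive box of the cable trainer stands open on the shelf. Close its door, press it down just far enough to squeeze the rubber seal without crushing it, and, holding it so, turn the black wing knob a quarter turn clockwise to its stop, so that the cam tongue hidden behind the door swings in under the frame edge and keeps the door shut once you let go. Never force a knob that balks, and leave the other things on the shelf where they are.

Things in the scene. Friction and masses are not known exactly. Their poses are not given: they have to be found in the camera images.
- box: Grey sheet-steel enclosure screwed flat to the shelf, 240 (x) x 296 (y) x 100 high, open at the top, with electrical fittings inside and cable glands and a conduit bend (to 55 out) on its +y side. Origin at the centre of its underside, z up; -x is its near side, where the door latches.
- frame: Steel rim of the box's opening, inward flanges 3 thick. Origin mid-opening at its underside, about 97 above the shelf (it differs by up to 0.8 from box to box). Its near flange is the frame edge: inner edge at x = -98 in the box's frame. The tongue bears up on its underside with 11 to 14 N when latched; more than 18 N between tongue and frame (about 0.6 N m on a blocked knob) bends the tongue.
- door (a joint): The door's hinge, rad: 0 when the door lies level, growing as it opens (limit 1.2); starts 0.3 to 0.6 open. The door: grey steel pan 4 thick, rims 12 deep, reaching 252 from the hinge axis and 154 either side of its middle, 0.9 kg. A spring balances its weight and 0.25 N m of friction keeps it where it is left. The door meets the seal at 0.015 to 0.024; latched, it rests at 0.002 to 0.010.
- door_hinge (a point): Middle of the hinge axis, which runs along the box's y at its far (+x) upper edge: x = 125, z = 107 in the box's frame. Axes are the door's: x from the near edge to the hinge, y along the hinge, z out of the door's outer (upper) face, which lies 4 out from this point.
- door_edge (a point): Middle of the door's near edge on its outer face, 250 from the hinge axis; axes as door_hinge.
- knob (a joint): Turn of the wing knob on the door, rad, clockwise seen from above positive. 0: wing and tongue lie along the near edge, tongue free; 1.57 (end stop): both point at the near edge, tongue under the frame edge. Starts 0.05 to 0.35. Friction 0.06 N m keeps it where it is left. With the door not pressed down enough the tongue strikes the inner face of the flange at about 0.52 and the knob must not be forced.
- knob_grip (a point): Grip point on the knob's axis, 24 above the door's outer face, 195 from the hinge axis, in the middle of the door's width. The black wing is a blade 12 thick (point x), 56 long (point y; 30 long in its lowest 9) and stands from 6 to 36 above the door's outer face (point z), on a round skirt 50 across and 6 high which turns with it.
- tongue_tip (a point): Tip of the steel cam tongue under the door, 44 from the knob's axis on the knob's own -y side, mid-thickness; the tongue is 14 wide and 4 thick, its upper face about 15.5 below the door's outer face. Hidden when the door is shut.
- seal: Black rubber seal on the frame round the opening, 10 wide, top about 111.5 above the shelf; origin mid-opening at its foot. Its near side gives 1 mm per 4.2 N. It must be squeezed about 3 mm before the tongue can pass under the frame edge (11 to 14 N on the seal, 14 to 17 N pressed straight down at the knob); above 17 N on the seal (20 N at the knob) it is crushed and spoilt.
- organiser: Bystander: the white pill organiser, a 38 x 154 x 23 box with seven flip lids. Origin under its middle.
- clip_a: Bystander: a black rubber collar clip, a C-shaped ring about 80 across and 30 high. Origin under its middle.
- clip_b: Bystander: the other collar clip, alike. Origin under its middle.
- trainer: Bystander: the green grip trainer, two handles in a V with a steel coil, about 180 x 110 x 27, lying flat. Origin under its middle.
- carabiner: Bystander: a steel carabiner, 88 x 52 x 10, lying flat. Origin under its middle.
- driver: Bystander: a screwdriver 190 long, lying. Origin under its middle.
- chalk: Bystander: a white jar with steel cap, 64 across, 75 high. Origin under its middle.

How it is judged:
On the way, in this order (a step that is already met when the one before it is completed fails the run):
1. the door is down on its seal, the knob not yet turned (value of joint door below 0.035 rad and value of joint knob below 0.7 rad), for 0.2 s.
2. the knob is turned to its stop with the tongue under the frame edge (value of joint knob above 1.38 rad and value of joint door below 0.015 rad and x of tongue_tip in the frame of box below -0.104 m and z of tongue_tip in the frame of box below 0.0968 m), for 0.2 s.
At the end, for the whole second after the job is handed in: The door is shut (within 0.015 rad of level), the knob is turned at least 1.38 rad (79 degrees) clockwise and the tongue's tip is under the frame edge (at least 6 mm past its inner edge and below its underside), with nothing holding it (all of step 2); the robot touches nothing.
It fails at once if the seal is crushed: more than 17 N on it (contact force between seal and anything else above 17 N).
It fails at once if the knob is forced: more than 18 N between the tongue and the frame edge (contact force between frame and anything else above 18 N).
It fails at once if one of the other things on the shelf is shifted by more than 30 mm (distance of any of organiser, clip_a, clip_b, trainer, carabiner, driver, chalk from where it was at the start of the episode above 0.03 m).
It also fails if it takes over 69 s, if anything falls off the work surface, if the arm or the gripper's body presses on something with over 40 N, if the wrist force passes 120 N, or if a joint passes its speed limit or range.

## Working session

There is one attempt and no reset: what is moved stays moved. The work goes in short steps, each a Python script; the robot and the scene stay as the last script left them, time stands still between calls to the robot, and variables do not carry over. Pictures are saved under pics/ and viewed, at most 10 in all, crops included, and the job is handed in when it is done.

```bash
ls; mkdir -p pics; python3 - <<'E'
from workcell import r
import cv2, numpy as np
print(r.observe())
for c in ("side","top"):
    im=r.read_camera(c); cv2.imwrite(f"pics/{c}0.png",im)
    i=r.camera_info(c); print(c,i)
    for n in ("box","door_edge","knob_grip","door","frame","seal","organiser","clip_a","trainer","carabiner","driver","chalk"):
        try: print(n,[(np.round(d["point"],3),round(d["score"],2)) for d in r.search_frame(n,c)][:3])
        except Exception as e: print(n,e)
E
```

```text
pics
{'t': 0.0, 'joint_pos': array([-1.38024085,  0.33391228,  0.03984693,  1.46627822, -0.01342862,
        1.34326541, -0.05848707]), 'joint_velocities': array([ 2.16201315e-03,  1.05886077e-03,  3.61666342e-04,  2.03373700e-05,
       -2.00589764e-03,  7.90506487e-04,  1.08126895e-03]), 'effort': array([ 6.38471174e-04, -6.56368732e+01,  1.33576009e+00, -4.03807747e+01,
       -5.98426606e-02,  4.43869655e-02,  1.54612840e-04]), 'ee_pos': array([0.18558662, 0.62246018, 0.22165458]), 'tcp_rot': array([ 1.44364214e-01,  9.89524298e-01, -7.94893972e-04, -7.94864256e-05]), 'force': array([-0.69302377, -0.11485558,  0.16154318]), 'torque': array([-0.00464605,  0.0261599 , -0.0200202 ]), 'finger_force': 0.0, 'width': 0.08694894048144546}
side {'vfov': 56.08795307194223, 'cx': 320.2960954300005, 'cy': 236.00781782642858, 'k1': 0.0010105074438577723, 'R': array([[ 0.69209697, -0.72179388,  0.00392254],
       [-0.55099533, -0.53182047, -0.64309497],
       [ 0.4662681 ,  0.44292278, -0.76577639]]), 't': array([-0.31723788,  0.42862632,  0.68033312])}
box [(array([0.569, 0.013, 0.144]), 0.
[... 973 characters left out ...]
5943, 1.57128844])}
box [(array([0.598, 0.056, 0.155]), 0.51)]
door_edge [(array([0.599, 0.055, 0.156]), 0.59)]
knob_grip [(array([0.538, 0.079, 0.181]), 0.68)]
door [(array([0.599, 0.059, 0.152]), 0.74)]
frame [(array([0.49 , 0.093, 0.099]), 0.78), (array([0.686, 0.323, 0.019]), 0.47)]
seal []
organiser [(array([ 0.459, -0.153,  0.019]), 0.76)]
clip_a [(array([ 0.572, -0.172,  0.032]), 0.71), (array([0.402, 0.036, 0.029]), 0.61), (array([0.497, 0.093, 0.106]), 0.23)]
trainer [(array([0.683, 0.323, 0.019]), 0.79)]
carabiner [(array([0.456, 0.195, 0.01 ]), 0.61)]
driver [(array([0.708, 0.407, 0.018]), 0.73), (array([0.681, 0.321, 0.02 ]), 0.42)]
chalk [(array([ 0.348, -0.086,  0.074]), 0.73)]
```

View pics/side0.png

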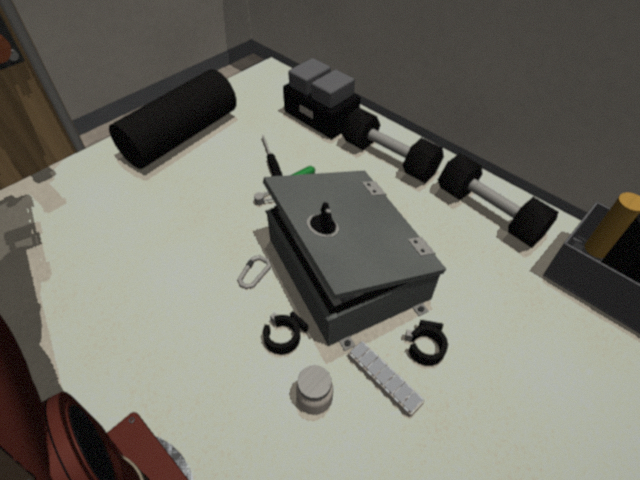

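View pics/top0.png

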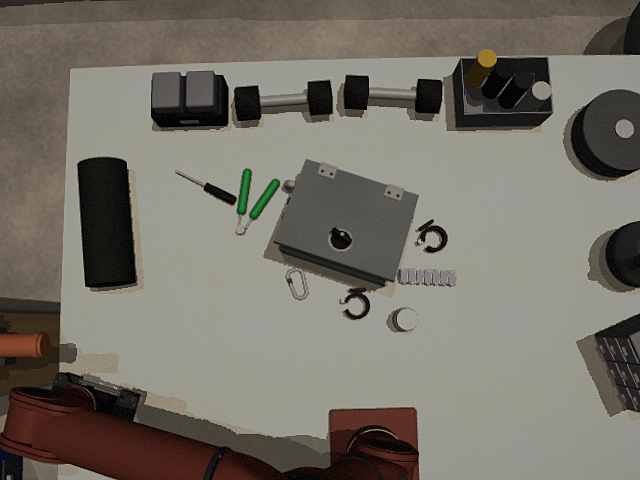

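Side: the door is open with corners near (266,176), (363,171), (443,269) and (335,296), and the knob at (325,217). Top: hinges at (327,171) and (394,192), knob at (341,238). I'll enlarge both views to fit a model.

```bash
python3 - <<'E'
import cv2
a=cv2.imread("pics/top0.png")[150:300,265:430]; cv2.imwrite("pics/topc.png",cv2.resize(a,None,fx=4,fy=4,interpolation=cv2.INTER_CUBIC))
a=cv2.imread("pics/side0.png")[160:350,250:455]; cv2.imwrite("pics/sidec.png",cv2.convertScaleAbs(cv2.resize(a,None,fx=3,fy=3,interpolation=cv2.INTER_CUBIC),alpha=1.5))
E
```

```text
(no output)
```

View pics/topc.png

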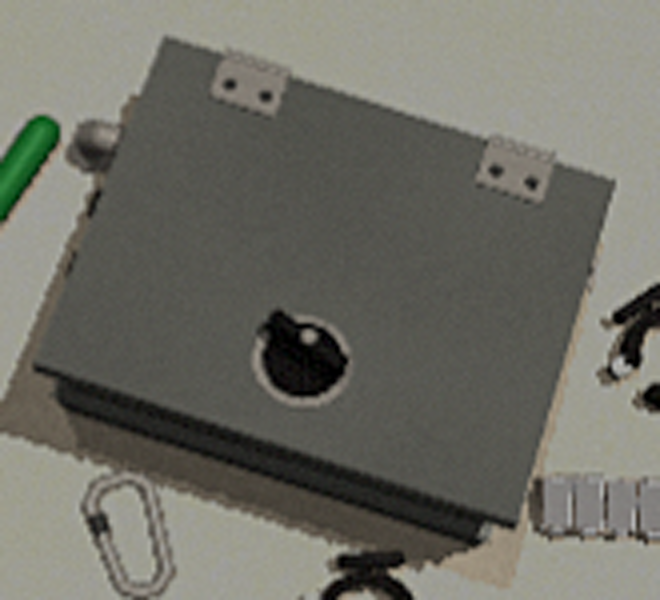

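View pics/sidec.png

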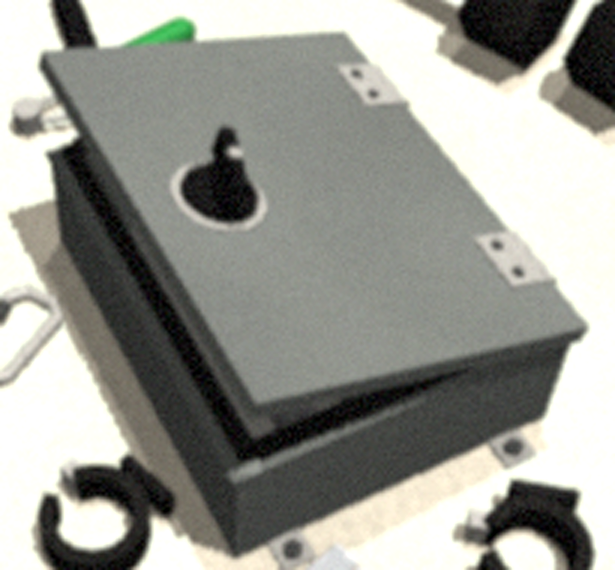

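```bash
cat > h.py <<'E'
from workcell import r
import cv2, numpy as np
from scipy.optimize import least_squares
from scipy.spatial.transform import Rotation as Ro
def proj(i,X):
    c=np.asarray(X)@np.array(i["R"]).T+i["t"]; s=c[:,:2]/c[:,2:]; s=s*(1+i["k1"]*(s**2).sum(1,keepdims=True))
    return s*(240/np.tan(np.radians(i["vfov"]/2)))+[i["cx"],i["cy"]]
def b2w(p,P):  # box frame to world
    c,s=np.cos(p[2]),np.sin(p[2]); P=np.atleast_2d(P)
    return np.c_[p[0]+c*P[:,0]-s*P[:,1],p[1]+s*P[:,0]+c*P[:,1],P[:,2]]
def door(th,P): # door coords (x neg toward near edge, z out) to box frame
    P=np.atleast_2d(P); c,s=np.cos(th),np.sin(th)
    return np.c_[.125+c*P[:,0]+s*P[:,2],P[:,1],.107-s*P[:,0]+c*P[:,2]]
E
python3 - <<'E'
from h import *
T,S=r.camera_info("top"),r.camera_info("side")
ot=np.array([[306.25,159.5],[418.75,195.5],[273.75,242],[393.75,281.25]])
os_=np.array([[365.7,171],[445.3,269.3],[264,178.3],[336.7,295]])
ob=np.array([[328.3,345]])
def model(q):
    D=b2w(q,door(q[3],[[q[4],.154,.004],[q[4],-.154,.004],[-.252,.154,.004],[-.252,-.154,.004]]))
    return np.r_[(proj(T,D)-ot),(proj(S,D)-os_),(proj(S,b2w(q,[[-.12,-.148,0]]))-ob)]
f=least_squares(lambda q:model(q).ravel(),[.59,.05,-.3,.4,0],loss="soft_l1")
print(f.x.round(4)); print(f.fun.reshape(-1,2).round(1))
q=f.x
print("knob world",b2w(q,door(q[3],[[-.195,0,.028]])),"edge",b2w(q,door(q[3],[[-.25,0,.004]])))
print("closed knob",b2w(q,door(.02,[[-.195,0,.028]])))
E
```

```text
[ 0.5999  0.0556 -0.348   0.2892 -0.0059]
[[ 0.1 -0.8]
 [ 0.8  0.1]
 [ 0.3 -1.7]
 [ 0.9 -0.6]
 [-2.1 -1.3]
 [ 0.1 -0.5]
 [-0.3 -0.4]
 [-2.   0.7]
 [ 0.2  0.8]]
knob world [[0.54917389 0.07399763 0.18944318]] edge [[0.49318487 0.09431141 0.18212332]]
closed knob [[0.53462044 0.07927787 0.13889414]]
```

```bash
cat >> h.py <<'E'
def quat(yaw): # tool down, tool y at heading yaw+90deg
    y=np.array([-np.sin(yaw),np.cos(yaw),0]); z=np.array([0,0,-1.])
    return Ro.from_matrix(np.c_[np.cross(y,z),y,z]).as_quat()
q0=np.array([.5999,.0556,-.348])
E
python3 - <<'E'
from h import *
k=b2w(q0,door(.02,[[-.195,0,.012]]))[0]
for o in (0,np.pi):
  for a in (0,.5,1,1.57,-.5,-1,-1.57):
    for dx in [np.pi/2]:
      j=r.inverse_kinematics(k,quat(q0[2]+o+a)); print(round(o,1),a,None if j is None else np.round(j,2))
pp=b2w(q0,door(.29,[[-.232,-.06,.004]]))[0]; print(pp)
r.gripper_to(0.0)
p=r.observe()["ee_pos"]; r.move_straight([p[0],p[1],.34])
r.reach([pp[0],pp[1],.30],quat(q0[2]+(0 if abs(r.inverse_kinematics([pp[0],pp[1],.30],quat(q0[2]))[6])<1.6 else np.pi)))
o=r.observe(); print(o["t"],o["ee_pos"],o["force"],o["width"],o["joint_pos"].round(2))
i=r.camera_info("wrist"); cv2.imwrite("pics/w0.png",r.read_camera("wrist"))
for n in("knob_grip","door_edge"): print(n,[(np.round(d["point"],3),round(d["score"],2)) for d in r.search_frame(n,"wrist")][:3])
print(proj(i,b2w(q0,door(.289,[[-.195,0,.004],[-.252,.154,.004],[-.252,-.154,.004],[0,0,.004]]))))
E
```

```text
0 0 [-0.78  0.21  0.63  1.88 -0.14  1.09  1.12]
0 0.5 [-0.76  0.21  0.6   1.88 -0.13  1.09  1.61]
0 1 [-0.72  0.2   0.56  1.88 -0.12  1.09  2.1 ]
0 1.57 [ 0.69  0.38 -1.09  1.82  0.37  1.17  2.27]
0 -0.5 [-0.8   0.21  0.65  1.88 -0.14  1.09  0.62]
0 -1 [-0.82  0.21  0.67  1.88 -0.15  1.09  0.13]
0 -1.57 [-0.84  0.22  0.69  1.89 -0.15  1.09 -0.43]
3.1 0 [-1.24  0.4   1.23  1.9  -0.41  1.14 -1.77]
3.1 0.5 [-0.91  0.23  0.78  1.89 -0.18  1.1  -1.48]
3.1 1 [-0.86  0.22  0.71  1.89 -0.16  1.09 -1.  ]
3.1 1.57 [-0.84  0.22  0.69  1.89 -0.15  1.09 -0.44]
3.1 -0.5 [-1.24  0.4   1.23  1.9  -0.41  1.14 -2.27]
3.1 -1 [-1.3   0.53  1.38  1.9  -0.56  1.2  -2.64]
3.1 -1.57 [ 0.69  0.38 -1.09  1.82  0.37  1.17  2.27]
[0.48903481 0.03199192 0.17717389]
6.125 [0.4891226  0.03302616 0.30003464] [ 0.02907432  0.25928772 -0.83821777] 0.0005954217727424365 [-0.93 -0.08  0.74  1.75  0.05  1.45  1.03]
knob_grip []
door_edge [(array([0.519, 0.113, 0.179]), 0.73)]
[[387.65846362 273.7512497 ]
 [587.15491238 214.34352212]
 [193.58532681 212.75727053]
 [369.85484939 413.96826449]]
```

View pics/w0.png

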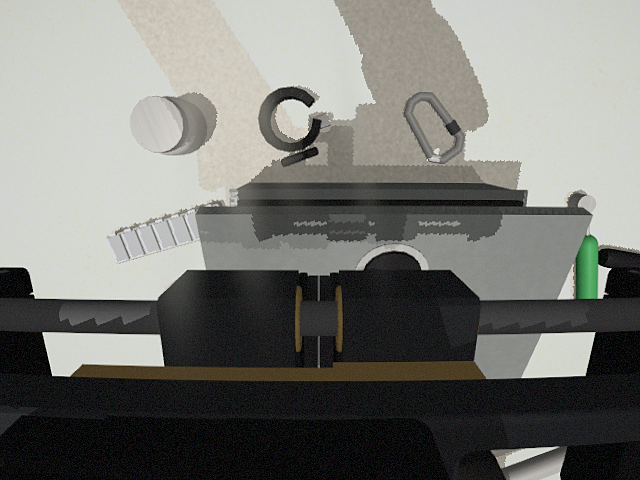

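The near door corners show at (197,208) and (593,208), within about 4 mm of the model. Next I push the door down.

```bash
python3 - <<'E'
from h import *
p=r.observe()["ee_pos"]; f0=np.mean([r.observe()["force"] for _ in range(3)],0); print(f0)
r.move_straight([p[0],p[1],.20],vel=.12)
z=.20; ori=quat(q0[2])
# follow the door edge inwards a little is unnecessary; straight down
for z in np.r_[np.arange(.19,.129,-.01),np.arange(.128,.105,-.001)]:
    r.move_straight([p[0],p[1],z],vel=.04 if z>.128 else .02)
    o=r.observe(); f=o["force"]-f0; print(round(z,4),round(o["ee_pos"][2],4),f.round(1),round(o["t"],2))
    if f[2]>(3.5 if z<.13 else 12): break
E
```

```text
[-0.00069477 -0.37068645  0.2362408 ]
0.19 0.1898 [0.3 0.6 0. ] 7.66
0.18 0.1797 [0.3 0.1 0.3] 8.06
0.17 0.1697 [-0.3  1.1  1. ] 8.46
0.16 0.1597 [ 0.2  0.7 -0.2] 8.86
0.15 0.1497 [-0.5 -0.2 -0.1] 9.26
0.14 0.1397 [1.2 1.1 0.3] 9.66
0.13 0.1297 [ 0.1 -0.1 -0.7] 10.06
0.128 0.128 [-0.   0.5  0.3] 10.31
0.127 0.127 [-0.4  0.5 -0.9] 10.56
0.126 0.126 [-0.9  0.6 -0.6] 10.81
0.125 0.1249 [-0.2  0.6 -1. ] 11.06
0.124 0.1239 [ 0.4 -0.3 -0.6] 11.31
0.123 0.1229 [0.3 0.2 0.3] 11.56
0.122 0.1219 [-0.1  0.  -0.4] 11.81
0.121 0.1209 [ 0.2  0.1 -0.5] 12.06
0.12 0.1199 [-0.8 -0.1  0.2] 12.31
0.119 0.1189 [-0.2  0.7 -0.7] 12.56
0.118 0.1179 [-0.4  0.1 -0.8] 12.81
0.117 0.1169 [-0.1  0.6 -0.4] 13.06
0.116 0.1159 [-0.6  0.4 -0.5] 13.31
0.115 0.115 [0.7 0.5 0.5] 13.56
0.114 0.1141 [-0.2  0.7  3.6] 13.81
```

```bash
python3 - <<'E'
from h import *
a=r.read_camera("side"); 
for n in("knob_grip","door_edge","door"): print(n,[(np.round(d["point"],3),round(d["score"],2)) for d in r.search_frame(n,"side")][:3])
a=cv2.resize(a[100:350,220:470],None,fx=2.4,fy=2.4,interpolation=cv2.INTER_CUBIC); cv2.imwrite("pics/s1.png",cv2.convertScaleAbs(a,alpha=1.5))
E
```

```text
knob_grip []
door_edge [(array([ 0.603, -0.016,  0.11 ]), 0.85)]
door [(array([ 0.61 , -0.017,  0.108]), 0.91)]
```

View pics/s1.png

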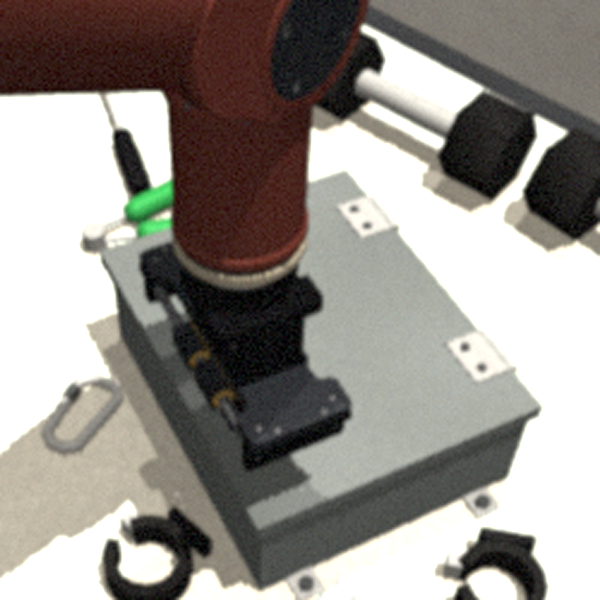

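The door is flat on its seal. Next I back off and look at the knob from above.

```bash
python3 - <<'E'
from h import *
p=r.observe()["ee_pos"]; r.move_straight([p[0],p[1],.20],vel=.2)
t=b2w(q0,[[-.01,-.0,.30]])[0]; r.move_straight(t,quat(q0[2]),vel=.25); r.dwell(.2)
i=r.camera_info("wrist"); a=r.read_camera("wrist"); np.save("wi.npy",i,allow_pickle=True)
cv2.imwrite("pics/w1.png",a)
print([(np.round(d["point"],4),round(d["score"],2)) for d in r.search_frame("knob_grip","wrist")][:3])
print(proj(i,b2w(q0,door(.015,[[-.195,0,.004],[-.252,.154,.004],[-.252,-.154,.004],[-.195,0,.04]]))).round(1), b2w(q0,door(.015,[[-.195,0,.028]])))
for c in("top","side"):
  b=r.read_camera(c); cv2.imwrite(f"pics/{c}2.png",b); print(c,[(np.round(d["point"],4),round(d["score"],2)) for d in r.search_frame("knob_grip",c)][:3])
print(r.observe()["t"])
E
```

```text
[(array([0.5368, 0.0795, 0.1177]), 0.77)]
[[318.4 156.9]
 [490.6  93.5]
 [146.2  93.6]
 [318.4 158.7]] [[0.53451147 0.07932058 0.13792174]]
top [(array([0.6814, 0.3235, 0.0202]), 0.66)]
side [(array([0.5247, 0.0734, 0.1213]), 0.98), (array([0.5821, 0.0292, 0.11  ]), 0.27)]
15.8167
```

View pics/w1.png

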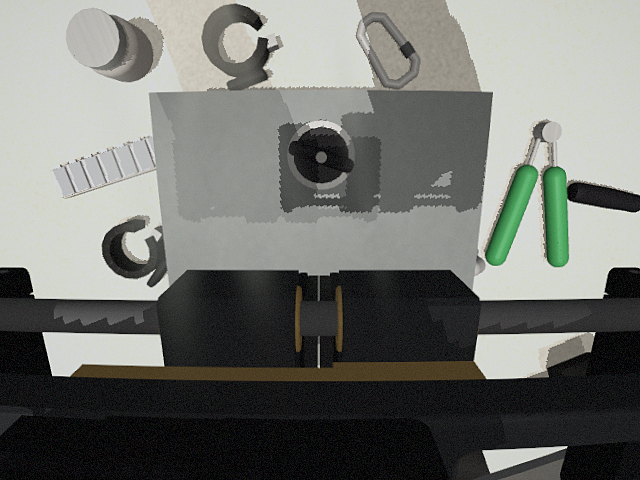

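Door shut. The corners are at (149.5,92) and (491.5,92), and the knob centre is at (321,155). The box is therefore about 2 mm further toward +y and 2 mm toward −x. The wing runs from (289,147) to (354,165), so the knob is at about 0.27 rad.

```bash
cat >> h.py <<'E'
q0[:2]=b2w(q0,[[-.002,.002,0]])[0][:2]
kn=b2w(q0,door(.015,[[-.195,0,.028]]))[0]
yaw=lambda k: q0[2]+np.pi/2-k
def F(n=8):
    s=[]
    for _ in range(n): o=r.observe(); s.append(np.r_[o["force"],o["torque"]]); r.dwell(.02)
    return np.mean(s,0)
E
python3 - <<'E'
from h import *
print(kn)
Q=quat(yaw(.27))
print(r.inverse_kinematics([kn[0],kn[1],.22],Q).round(2))
r.gripper_to(.045,20)
r.reach([kn[0],kn[1],.22],Q)
r.move_straight([kn[0],kn[1],.165],Q,vel=.1)
r.dwell(.2); f0=F(); 
r.move_straight([kn[0],kn[1],.1235],vel=.05); f1=F(); print("descended",(f1-f0).round(2))
if abs(f1-f0)[2]<3:
    r.gripper_to(0,15); r.dwell(.2); f2=F(); o=r.observe()
    print("gripped",(f2-f0).round(2),o["width"],o["finger_force"],o["ee_pos"],o["joint_pos"].round(2),o["t"])
np.save("f0.npy",f0)
E
```

```text
[0.53331339 0.08188273 0.13792174]
[-0.81  0.11  0.63  1.76 -0.07  1.29  2.36]
descended [-0.02 -0.08  0.19  0.01  0.02  0.02]
gripped [ 6.17 -2.23 -2.32 -0.48 -1.03  0.04] 0.011914179345140594 14.999713115394115 [0.53468594 0.0810833  0.12386062] [-0.78  0.21  0.62  1.88 -0.13  1.09  2.41] 21.0333
```

```bash
python3 - <<'E'
from h import *
f0=np.load("f0.npy"); p=r.observe()["ee_pos"].copy()
r.move_straight([p[0],p[1],.1235],vel=.02); f=F()-f0; print("recentred",f.round(2))
r.gripper_to(0,40); r.dwell(.1); f=F()-f0; print("40N",f.round(2))
z=.1235
while f[2]<13.8 and z>.112:
    z-=.0004 if f[2]<9 else .0002
    r.move_straight([p[0],p[1],z],vel=.01); f=F(6)-f0; o=r.observe()
    print(round(z,4),o["ee_pos"].round(4),f.round(2),round(o["t"],2))
E
```

```text
recentred [ 0.14  0.28  0.68 -0.    0.19  0.02]
40N [ 0.87 -0.12  0.47  0.13  0.24 -0.01]
0.1231 [0.5346 0.0811 0.1231] [-0.72  0.23  2.4   0.12  0.48  0.01] 22.22
0.1227 [0.5346 0.0811 0.1228] [-2.5   0.06  5.29  0.11  0.8  -0.01] 22.57
0.1223 [0.5346 0.0811 0.1225] [-3.28  0.09  6.47  0.08  0.91 -0.  ] 22.92
0.1219 [0.5345 0.0811 0.1222] [-4.53 -0.23  8.05  0.05  1.08  0.  ] 23.27
0.1215 [0.5345 0.0812 0.1219] [-4.94 -0.51 10.29  0.    1.23 -0.02] 23.62
0.1213 [0.5345 0.0811 0.1218] [-6.450e+00 -5.100e-01  1.104e+01 -0.000e+00  1.320e+00 -1.000e-02] 23.97
0.1211 [0.5345 0.0812 0.1217] [-6.63 -0.16 12.08 -0.03  1.4  -0.02] 24.32
0.1209 [0.5345 0.0812 0.1216] [-7.26 -0.24 13.26 -0.05  1.52  0.  ] 24.67
0.1207 [0.5345 0.0812 0.1215] [-7.9  -0.18 13.82 -0.09  1.6  -0.02] 25.02
```

```bash
python3 - <<'E'
from h import *
f0=np.load("f0.npy"); c=np.array([.53468594,.0810833,.1207])
def go():
    r.move_straight(c,vel=.01); f=F(8)-f0; o=r.observe(); print(c.round(4),o["ee_pos"].round(4),f.round(2),round(o["t"],2)); return f
f=F()-f0
for _ in range(6):
    if abs(f[0])<1.2: break
    c[:2]+=np.clip(f[:2]/6000,-.0005,.0005); f=go()
    while f[2]>16: c[2]+=.0002; f=go()
while f[2]<15.0: c[2]-=.00015; f=go()
np.save("c.npy",c)
E
```

```text
[0.5342 0.081  0.1207] [0.5345 0.0812 0.1216] [-5.290e+00 -2.800e-01  1.247e+01 -3.000e-02  1.130e+00 -1.000e-02] 25.53
[0.5337 0.081  0.1207] [0.5345 0.0812 0.1217] [-2.680e+00  1.300e-01  1.105e+01  1.000e-02  6.900e-01 -1.000e-02] 25.92
[0.5332 0.081  0.1207] [0.5345 0.0811 0.1218] [-0.48  0.26  9.64  0.01  0.29 -0.  ] 26.3
[0.5332 0.081  0.1206] [0.5345 0.0812 0.1217] [-1.350e+00 -4.400e-01  1.084e+01 -2.000e-02  4.000e-01 -1.000e-02] 26.68
[0.5332 0.081  0.1204] [0.5345 0.0812 0.1217] [-1.630e+00 -4.100e-01  1.181e+01 -2.000e-02  4.800e-01 -1.000e-02] 27.07
[0.5332 0.081  0.1202] [0.5345 0.0812 0.1215] [-2.25 -0.34 12.78 -0.03  0.55 -0.  ] 27.45
[0.5332 0.081  0.1201] [0.5345 0.0811 0.1214] [-2.66 -0.36 12.77 -0.06  0.61 -0.02] 27.83
[0.5332 0.081  0.12  ] [0.5345 0.0812 0.1214] [-2.780e+00 -3.000e-01  1.414e+01 -6.000e-02  6.900e-01 -1.000e-02] 28.22
[0.5332 0.081  0.1198] [0.5344 0.0812 0.1213] [-3.53 -0.41 14.92 -0.09  0.75 -0.04] 28.6
[0.5332 0.081  0.1197] [0.5345 0.0812 0.1212] [-3.86 -0.33 15.21 -0.12  0.8  -0.02] 28.98
```

```bash
python3 - <<'E'
from h import *
f0=np.load("f0.npy"); c=np.load("c.npy"); k=.27; z0=f0[5]; f=F()-f0
while k<1.60:
    k+=.06
    c[:2]+=np.clip(f[:2]/6000,-.0004,.0004)
    e=f[2]+.14*f[0]
    if e<15.2: c[2]-=.00015
    if e>16.2: c[2]+=.00015
    r.move_straight(c,quat(yaw(k)),vel=.01); f=F(6)-f0; o=r.observe()
    print(round(k,2),c.round(4),o["ee_pos"].round(4),f.round(2),round(o["t"],2))
    np.save("c.npy",c); np.save("k.npy",k)
    if abs(f[5])>.3 or f[2]>18.2: print("STOP"); break
E
```

```text
0.33 [0.5328 0.0809 0.1195] [0.5345 0.0812 0.1212] [-2.21 -0.21 15.14 -0.07  0.51 -0.06] 29.47
0.39 [0.5325 0.0809 0.1194] [0.5345 0.0812 0.1212] [-1.29 -0.3  14.86 -0.07  0.26 -0.06] 29.82
0.45 [0.5323 0.0808 0.1192] [0.5344 0.0812 0.1211] [-0.48 -0.04 15.13 -0.08  0.11 -0.03] 30.17
0.51 [0.5322 0.0808 0.1191] [0.5345 0.0811 0.121 ] [-0.2  -0.14 15.36 -0.08  0.14 -0.05] 30.52
0.57 [0.5321 0.0808 0.1191] [0.5344 0.0811 0.121 ] [-0.14 -0.23 15.24 -0.08  0.09 -0.06] 30.87
0.63 [0.5321 0.0808 0.1191] [0.5344 0.0812 0.121 ] [-0.02  0.25 15.07 -0.11  0.05 -0.07] 31.22
0.69 [0.5321 0.0808 0.1189] [0.5344 0.0811 0.1209] [-0.15  0.08 15.9  -0.13  0.1  -0.05] 31.57
0.75 [0.5321 0.0808 0.1189] [0.5345 0.0811 0.1209] [-0.11 -0.26 15.86 -0.18  0.05 -0.06] 31.92
0.81 [0.5321 0.0808 0.1189] [0.5345 0.0811 0.1209] [-0.09  0.29 15.46 -0.17  0.06 -0.05] 32.27
0.87 [0.5321 0.0808 0.1189] [0.5345 0.0811 0.1209] [ 0.25 -0.   15.64 -0.23  0.04 -0.06] 32.62
0.93 [0.5321 0.0808 0.1189] [0.5345 0.0811 0.1209] [-0.21  0.07 16.12 -0.18  0.09 -0.06] 32.97
0.99 [0.5321 0.0809 0.1189] [0.5344 0.0811 0.1209] [ 0.
[... 354 characters left out ...]
0.5345 0.0811 0.1209] [-1.000e-02 -1.800e-01  1.607e+01 -2.600e-01  1.000e-01 -7.000e-02] 34.72
1.29 [0.5321 0.0808 0.1189] [0.5345 0.0811 0.1209] [-0.3   0.21 16.3  -0.28  0.1  -0.06] 35.07
1.35 [0.5321 0.0808 0.1191] [0.5345 0.081  0.121 ] [ 0.81  0.57 14.73 -0.3  -0.03 -0.07] 35.42
1.41 [0.5322 0.0809 0.1189] [0.5344 0.081  0.1208] [-0.44 -0.35 16.01 -0.39  0.16 -0.03] 35.77
1.47 [0.5321 0.0808 0.1189] [0.5344 0.0811 0.1208] [-1.300e-01  1.000e-02  1.599e+01 -3.700e-01  9.000e-02 -6.000e-02] 36.12
1.53 [0.5321 0.0808 0.1189] [0.5344 0.081  0.1208] [ 0.34 -0.22 15.65 -0.41  0.09 -0.07] 36.47
1.59 [0.5322 0.0808 0.1189] [0.5344 0.081  0.1208] [-0.78 -0.73 16.02 -0.38  0.14  0.65] 36.82
STOP
```

The knob reached its stop at about 1.57 as predicted. Next I ease the torque, then the press, then let go.

```bash
python3 - <<'E'
from h import *
f0=np.load("f0.npy"); c=np.load("c.npy"); Q=quat(yaw(1.565))
r.move_straight(c,Q,vel=.01); f=F()-f0; print("eased",f.round(2))
while f[2]>1.0 and c[2]<.1255:
    c[2]+=.0003; c[:2]+=np.clip(f[:2]/6000,-.0003,.0003)
    r.move_straight(c,Q,vel=.01); f=F(5)-f0; print(c.round(4),r.observe()["ee_pos"].round(4),f.round(2))
r.gripper_to(0,10); r.gripper_to(.04,10); r.dwell(.2); print("open",(F()-f0).round(2),r.observe()["width"])
p=r.observe()["ee_pos"]; r.move_straight([p[0],p[1],.18],vel=.05)
t=b2w(q0,[[-.01,0,.30]])[0]; r.move_straight([p[0],p[1],.30],vel=.2); r.gripper_to(0)
r.reach(t,quat(q0[2])); r.dwell(.2)
i=r.camera_info("wrist"); cv2.imwrite("pics/w3.png",r.read_camera("wrist")); print(r.observe()["t"])
print(proj(i,b2w(q0,door(.006,[[-.195,0,.004],[-.252,.154,.004],[-.252,-.154,.004]]))).round(1))
E
```

```text
eased [-0.63  0.02 15.86 -0.34  0.12  0.07]
[0.5321 0.0808 0.1192] [0.5344 0.081  0.121 ] [ 1.17  0.12 14.17 -0.29 -0.11  0.06]
[0.5322 0.0808 0.1195] [0.5344 0.081  0.1211] [ 0.83 -0.25 13.01 -0.28 -0.02  0.09]
[0.5324 0.0808 0.1198] [0.5345 0.081  0.1213] [ 1.47  0.34 11.38 -0.25 -0.14  0.07]
[0.5326 0.0808 0.1201] [0.5345 0.081  0.1213] [ 1.31  0.12  9.18 -0.2  -0.2   0.06]
[0.5329 0.0809 0.1204] [0.5344 0.081  0.1213] [ 2.32  0.38  6.93 -0.2  -0.34  0.05]
[0.5332 0.0809 0.1207] [0.5344 0.081  0.1213] [ 3.67  0.57  5.21 -0.18 -0.64  0.07]
[0.5335 0.081  0.121 ] [0.5344 0.081  0.1213] [ 5.49 -0.12  3.16 -0.25 -1.19  0.09]
[0.5338 0.081  0.1213] [0.5344 0.081  0.1214] [ 5.81  0.17  0.93 -0.19 -1.22  0.05]
open [ 0.16  0.35  0.3  -0.08 -0.06 -0.01] 0.03990490056280157
44.8083
[[317.3 156.4]
 [488.   93.7]
 [146.6  93.4]]
```

View pics/w3.png

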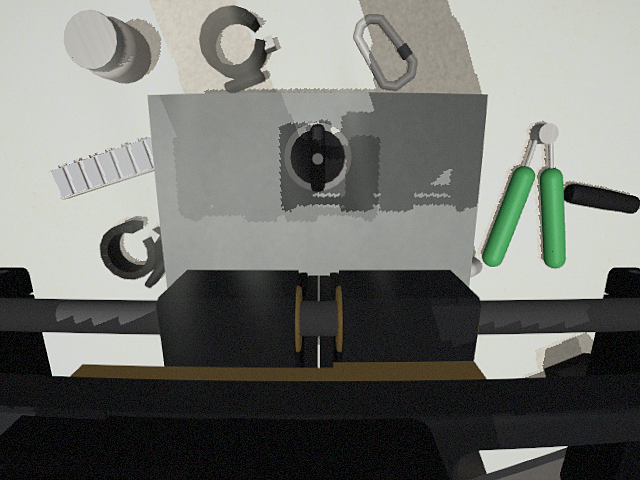

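The wing now points at the near edge, from (318,125) to (318,190). The door stayed at its pressed height as the load came off, so the tongue is holding it.

```bash
python3 -c "
from workcell import r
print(r.finish_job())"
```

```text
the job is handed in; nothing more can be done
None
```

The door is shut on its seal with the knob turned to its stop, the tongue is holding it, nothing else on the shelf was touched, and the job was handed in at about 45 s; no verdict was returned.

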